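# Slide a soap carton round the counter display into the label jig

### The arm

A 6-joint arm with a two-finger parallel gripper is mounted at the origin on a cart in front of the work surface, level with it; the furniture and walls round the work are solid. World frame = base frame: x ahead of the robot, y to its left, z up, the work surface at z = 0. Lengths are in m, angles in rad, forces in N, time in s.
With the tool pointing down it reaches from about 0.35 to 0.85 m from the base axis. Payload 8.1 kg.
Tool frame: the origin (TCP) lies midway between the tips of the shut fingers; the grasp point (between the pads) lies 19 mm behind it; z points along the fingers, y is the line along which they close (so a half turn about z gives the same grasp; the last joint's range is limited). The gripper opens to 93 mm and grips with 3 to 60 N. Pads are 15 mm wide; open, the fingers measure 128 mm over their backs; the gripper's body (75 mm by 188 mm) begins 65 mm behind the grasp point.
Start: joints at [-1.211, 0.13, 1.488, -0, 1.523, -0.085], TCP at [0.258, -0.542, 0.219] pointing down, gripper open.
Joint ranges: [-2.96, 2.96], [-0.89, 2.26], [0.02, 2.5], [-1.34, 4.48], [0, 2.73], [-2.66, 2.66]. Speed limits (rad/s): [2.39, 2.39, 2.79, 3.14, 3.14, 3.14].

### API

Orientations are given as a rotation vector (axis times angle).
In Python, from plant import robot, cams gives the robot as it stands. The module is installed in compiled form; this text tells all that it offers.
- The arm moves only by the tool play_rows, never from a script. Its arguments are lists of equal length, an entry for each row: "slide": the shift along the tool's x, y, z scaled (see below), a list of three; "twist": the turn, a rotation vector about the tool's x, y, z scaled (see below), a list of three. A call has exactly 8 rows; each row shifts and turns the commanded pose from where the row before left it, along the tool's axes as they then stand; what a row does not reach is not made up. The controller multiplies each number of a shift by 25 cm and each number of a turn by 60 degrees. A row lasts 1/10 s, in which the tool goes at most 50 mm and 8.59 degrees, less where a joint would pass 70% of its speed; a pose out of reach is approached as far as the arm can. A call with a number of a shift or a turn outside -1 to 1 is refused whole. A call with a gripper value outside its range is refused whole. "fingers" is the closure, from -1 (fully open) to 1 (shut), set as the call begins (left out, the last holds). The fingers move at their own pace and stop on an object; "force" is the grip in N (left out, the last holds). Time passes only in rows, so rows that do not move let the fingers close, or fill a call up. It gives the time, the measured TCP pose, the force, the opening and the grip force at its end, in the units of the state.
- robot.read_state(): the state, without advancing time (a new reading comes with each control period).
- cams.read_camera(name): name is "side" or "top" or "wrist"; returns (picture, depth): 420x560x3 uint8, red, green, blue; 420x560 float32, m along the optical axis (not along the pixel's ray), 0 where there is no reading.
- cams.get_calibration(name): a dict with "fx", "fy", "cx", "cy" (pixels), "world_from_camera" (4x4, takes a point from camera to world coordinates). Camera axes: x right, y down, z forward; pixel columns grow to the right and rows downward; lengths in m; the calibration is good to about 2 mm. A picture is of the moment at which its call begins: read the wrist's pose just before it. get_calibration takes no time and is no camera call; for the wrist camera it gives the pose at the moment of the call.
- robot.close_job(): hands the job in; it is judged then, once.
The state is a dict: "t": time; "q": joint angles; "dq": joint speeds; "joint_torque": joint torques, N m; "tool_pos": TCP position; "orientation": TCP orientation; "force": force on the tool from outside, world axes, zero at the start; "wrist_torque": the same for the moment, N m; "opening": finger opening in m; "gripper_force": force on a finger pad.
Only numpy, scipy, OpenCV 4.12 (cv2) and the standard library are available. Lean on these libraries where they do the work, as an engineer would, in place of code of your own. Each camera call takes 0.05 s, during which the arm holds its last target. There are 200 camera calls.

### The job

The white soap carton has to go into the aluminium labelling jig. It is too wide to pick up, so push it flat along the counter, round the corner of the seed packet display, without it or the robot touching the small yellow box, the small blue box or the lip balm tube and without it touching the display. Then push it straight into the jig and gently press it against the orange sprung stop plate until the plate has given way by about half of its 10 mm travel, hold it so for a second without ever driving the plate to the end of its travel, and leave the carton there, square in the jig and resting against the plate.

Things in the scene. Friction and masses are not known exactly. Their poses are not given: they have to be found in the camera images.
- carton: White printed soap carton, 85 (x) x 120 (y) x 33 (z) mm, 0.25 to 0.5 kg, loose, flat on the counter; origin at the centre of its underside. It slides with a push of 1 to 4 N. It starts right of the jig, its x axis within 0.3 rad of straight ahead.
- jig: Low aluminium jig fixed on the counter, yaw up to 0.13 rad. Origin on the counter midway between its two rails; x is the way the carton goes in (away from the robot), z up. Rails 22 mm high, 12 mm thick, inner faces 126 mm apart, from x = -10 to +115 mm. No floor: the carton slides in on the counter, its x axis along the jig's x, 120 mm side across.
- jig_mouth (a point): Middle of the jig's mouth on the counter, 40 mm before the jig's origin, axes as the jig's. From here to the rails' front ends (x = -10 mm from the jig's origin) two flares, as high as the rails, narrow from about 160 mm to the 126 mm between the rails.
- stop_plate (a joint): How far the orange sprung plate (100 mm wide, 3 to 25 mm above the counter) is pushed in, m: 0 free, 0.010 end. Spring 1.5 N per mm, no preload; let go, it pushes the carton back until friction holds it. Its carriage (grey block between the rails) is clamped elsewhere each time, not measured: contact begins with the carton's origin at -15 to +15 mm along the jig's x. Find it by feel.
- packet_display: White seed packet display rack, fixed, 150 (x) x 250 (y) mm, up to 85 mm high; origin at the centre of its underside. Its front is low (35 mm). It stands between the carton's start and the jig, on the far side of the way.
- yellow_box: Small yellow soap box lying flat, 58 (x) x 88 (y) x 30 (z) mm, loose; origin at the centre of its underside. Leave it alone. The yellow and the blue box swap places: one lies near the counter's edge beside the way, facing the lip balm tube, the other to the left of the jig.
- blue_box: Small pale blue soap box lying flat, 58 (x) x 88 (y) x 30 (z) mm, loose; origin at the centre of its underside. Leave it alone. Another thing on the left: a little stack of packets, 20 mm high, fixed, covers x 0.47 to 0.53, y 0.18 to 0.24 m of the counter.
- balm: Slim lip balm tube with yellow cap standing upright, 17 mm diameter, 67 mm high, loose, easily upset; near the display's front left corner; the carton passes between it and the small box near the counter's edge, 105 mm or more apart; origin at the centre of its underside. Leave it alone.

How it is judged:
By the outcome, as a careful person would: the job done as asked, in the order asked, and still so for the second after the job is handed in, with the robot touching nothing.
It also fails if it takes over 72 s, if anything falls off the work surface, if the arm or the gripper's body presses on something with over 40 N, if the wrist force passes 120 N, or if a joint passes its speed limit or range.

## Working session

There is one attempt and no reset: what is moved stays moved. The work goes in short steps, Python scripts to look and compute and a tool call to move; the robot and the scene stay as the last step left them, time stands still between calls to the robot, and variables do not carry over. Pictures are saved under pics/ and viewed, at most 12 in all, crops included, and the job is handed in when it is done.

Besides the shell and the picture viewer there is one more tool, called after ">>>" as name(argument=value, ...) on one line, values as JSON. play_rows: Moves the arm, as the interface text tells. Shifts and turns lie within -1 to 1; 1 stands for 25 cm of shift or 60 degrees of turn. Its arguments: {"type":"object","properties":{"slide":{"type":"array"},"twist":{"type":"array"},"fingers":{"type":"number"},"force":{"type":"number"}},"required":["slide","twist"]}

```bash
mkdir -p pics; cat > h.py <<'E'
import numpy as np, cv2
from plant import robot, cams
def shot(n,f=None):
    c=cams.get_calibration(n); im,d=cams.read_camera(n)
    if f: cv2.imwrite('pics/'+f,im[:,:,::-1])
    return im,d,c
def world(c,uv,d):
    uv=np.atleast_2d(uv).astype(float); T=np.array(c['world_from_camera'])
    r=np.c_[(uv[:,0]-c['cx'])/c['fx'],(uv[:,1]-c['cy'])/c['fy'],np.ones(len(uv))]
    return (r*np.reshape(d,(-1,1)))@T[:3,:3].T+T[:3,3]
def plane(c,uv,z):
    uv=np.atleast_2d(uv).astype(float); T=np.array(c['world_from_camera'])
    r=np.c_[(uv[:,0]-c['cx'])/c['fx'],(uv[:,1]-c['cy'])/c['fy'],np.ones(len(uv))]@T[:3,:3].T
    return T[:3,3]+r*((z-T[2,3])/r[:,2])[:,None]
E
python3 - <<'E'
from h import *
s=robot.read_state(); print({k:np.round(v,3).tolist() for k,v in s.items()})
for n in('top','side'):
    im,d,c=shot(n,n+'0.png'); np.savez(n+'0.npz',im=im,d=d); print(n,c['fx'],np.round(c['world_from_camera'],3).tolist())
E
```

```text
{'t': 0.0, 'q': [-1.211, 0.131, 1.489, 0.0, 1.523, -0.085], 'dq': [-0.0, -0.001, 0.001, -0.0, -0.001, 0.001], 'joint_torque': [0.001, -55.984, -49.175, 0.077, 0.036, -0.0], 'tool_pos': [0.258, -0.541, 0.218], 'orientation': [-3.062, -0.692, 0.0], 'force': [0.31, -1.071, 0.934], 'wrist_torque': [0.031, 0.059, 0.01], 'gripper_force': 0.0, 'opening': 0.093}
top 379.3554142116134 [[0.006, -0.992, 0.127, 0.387], [-1.0, -0.007, -0.01, 0.01], [0.011, -0.127, -0.992, 1.103], [0.0, 0.0, 0.0, 1.0]]
side 541.0675613133443 [[-0.984, -0.069, 0.164, 0.301], [-0.178, 0.355, -0.918, 1.109], [0.005, -0.932, -0.361, 0.498], [0.0, 0.0, 0.0, 1.0]]
```

View pics/top0.png

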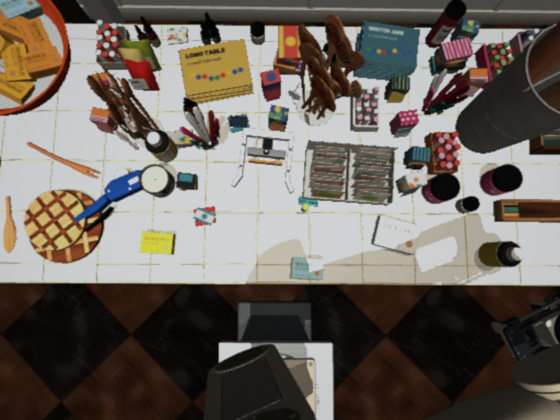

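View pics/side0.png

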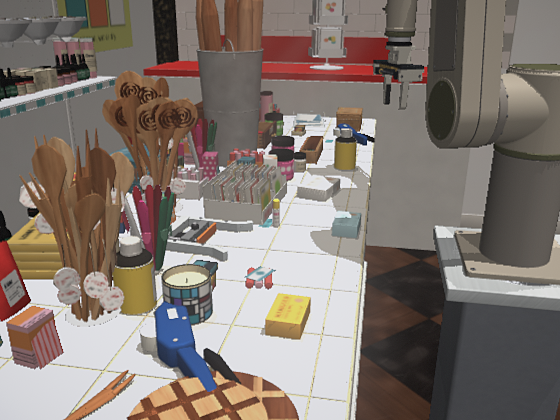

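The top view shows the carton at about (396,234), jig around (265,165), display (350,172), balm (307,203), blue box (307,267), yellow box (157,242). I'll measure these now.

```bash
python3 - <<'E'
from h import *
z=np.load('top0.npz'); im,d=z['im'],z['d']; c=cams.get_calibration('top')
v,u=np.mgrid[0:420,0:560]; P=world(c,np.c_[u.ravel(),v.ravel()],d.ravel()).reshape(420,560,3)
H=P[:,:,2]
def box(name,roi,lo,hi,zt=None):
    x0,y0,x1,y1=roi; m=np.zeros(H.shape,np.uint8); m[y0:y1,x0:x1]=((H>lo)&(H<hi))[y0:y1,x0:x1]
    n,l,st,_=cv2.connectedComponentsWithStats(m); k=1+st[1:,4].argmax(); m=(l==k)
    pts=P[m]; zt=np.median(pts[:,2])
    vv,uu=np.nonzero(m); W=plane(c,np.c_[uu,vv],zt)
    r=cv2.minAreaRect((W[:,:2]*1000).astype(np.float32)); print(name,m.sum(),'z',zt.round(3),np.round(r[0],1),np.round(r[1],1),round(r[2],1)); print(np.round(cv2.boxPoints(r)).tolist())
box('carton',(365,205,430,265),.018,.05)
box('blue',(285,250,330,285),.015,.05)
box('yellow',(130,222,185,262),.015,.05)
box('balm',(295,192,322,215),.02,.09)
box('display',(297,132,405,212),.02,.12)
# rails
crop=cv2.resize(im[125:285,220:430,::-1],None,fx=3.8,fy=3.7,interpolation=cv2.INTER_CUBIC)[:600,:800]
cv2.imwrite('pics/crop0.png',crop)
print(np.round(H[200,400:440:4],3), np.round(H[150:190:4,244],3),np.round(H[150:190:4,290],3))
E
```

```text
carton 1317 z 0.033 [ 451.9 -339.5] [123.3  86.8] 75.3
[[394.0, -388.0], [478.0, -410.0], [510.0, -291.0], [426.0, -269.0]]
blue 664 z 0.03 [357.  -85.8] [88.5 58. ] 86.5
[[325.0, -128.0], [383.0, -132.0], [389.0, -43.0], [331.0, -40.0]]
yellow 673 z 0.03 [425.4 335.7] [92.1 57.8] 86.6
[[394.0, 291.0], [451.0, 288.0], [457.0, 380.0], [399.0, 383.0]]
balm 41 z 0.041 [ 566.6 -111.5] [ 8.6 28.5] 0.4
[[562.0, -97.0], [562.0, -126.0], [571.0, -126.0], [571.0, -97.0]]
display 4377 z 0.071 [ 622.7 -203. ] [256.9 166. ] 86.0
[[531.0, -325.0], [697.0, -337.0], [715.0, -81.0], [549.0, -69.0]]
[-0.003 -0.004 -0.005  0.001 -0.003 -0.001 -0.001  0.018  0.035  0.051] [ 0.02   0.02   0.008 -0.001 -0.002  0.001 -0.002 -0.002 -0.001 -0.003] [ 0.024  0.023  0.021  0.023  0.02  -0.001  0.001 -0.002 -0.003  0.021]
```

View pics/crop0.png

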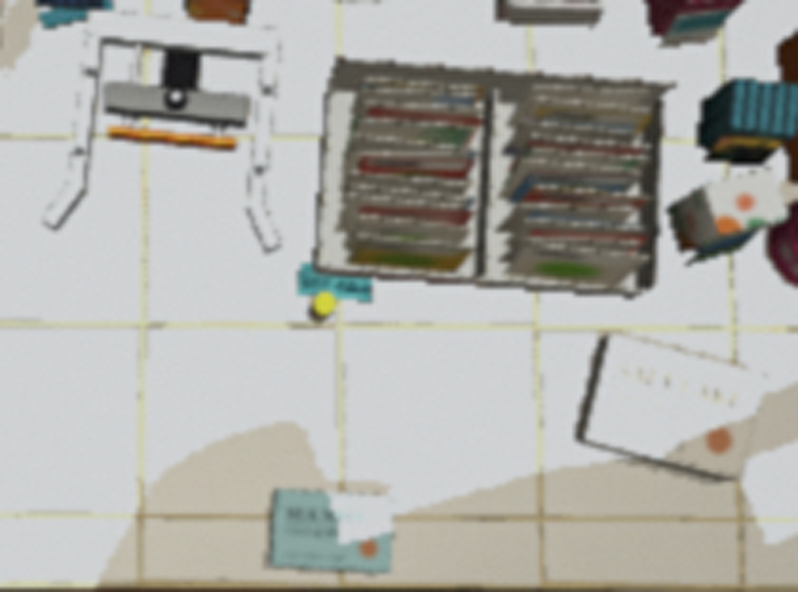

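The crop confirms the layout: jig flares end at about (48,220) and (270,245), balm cap is at (323,305), and the display's front edge is at row ~275–290. Next I'll get the jig pose, balm base and display front numerically.

```bash
python3 - <<'E'
from h import *
z=np.load('top0.npz'); im,d=z['im'],z['d']; c=cams.get_calibration('top')
v,u=np.mgrid[0:420,0:560]; P=world(c,np.c_[u.ravel(),v.ravel()],d.ravel()).reshape(420,560,3);H=P[:,:,2]
hsv=cv2.cvtColor(im,cv2.COLOR_RGB2HSV)
# rails
m=(H>.013)&(H<.032); 
for n,(x0,y0,x1,y1) in {'L':(238,142,249,168),'R':(285,142,297,169),'Lfl':(230,166,245,188),'Rfl':(282,171,298,194)}.items():
    mm=np.zeros_like(m); mm[y0:y1,x0:x1]=m[y0:y1,x0:x1]; vv,uu=np.nonzero(mm); W=plane(c,np.c_[uu,vv],.022)[:,:2]*1000
    l=cv2.fitLine(W.astype(np.float32),cv2.DIST_HUBER,0,.01,.01).ravel(); l=l*np.sign(l[0]); print(n,len(W),np.round(l,3),'yaw',np.degrees(np.arctan2(l[1],l[0])).round(1),W.min(0).round(),W.max(0).round())
# balm cap top
mm=cv2.inRange(hsv,(22,120,120),(38,255,255)); q=np.zeros_like(mm); q[198:215,295:315]=mm[198:215,295:315]; vv,uu=np.nonzero(q); print('balm top cap',plane(c,[[uu.mean(),vv.mean()]],.065).round(4),len(vv))
zs=np.load('side0.npz'); cs=cams.get_calibration('side'); h2=cv2.cvtColor(zs['im'],cv2.COLOR_RGB2HSV)
q=np.zeros_like(mm); q[190:230,265:290]=cv2.inRange(h2,(18,110,100),(38,255,255))[190:230,265:290]; vv,uu=np.nonzero(q); W=world(cs,np.c_[uu,vv],zs['d'][vv,uu]); print('balm side',np.median(W,0).round(4),len(vv))
# orange plate
q=np.zeros_like(mm); q[150:170,240:290]=cv2.inRange(hsv,(3,150,120),(18,255,255))[150:170,240:290]; vv,uu=np.nonzero(q); W=plane(c,np.c_[uu,vv],.025)[:,:2]*1000; print('plate',W.mean(0).round(),W.min(0).round(),W.max(0).round())
# display front: front-edge scan
for col in (305,320,340,360,380,390):
    r=np.nonzero(H[190:215,col]>.02)[0]; rr=190+r.max(); print(col,P[rr,col].round(3),plane(c,[[col,rr]],.035).round(3))
for row in(160,180,195): 
    r=np.nonzero(H[row,297:330]>.02)[0]; print(row,P[row,297+r.min()].round(3))
E
```

```text
L 129 [ 9.92000e-01 -1.27000e-01  6.83699e+02  1.01132e+02] yaw -7.3 [646.  84.] [721. 110.]
R 113 [ 9.95000e-01 -1.03000e-01  6.83576e+02 -3.58670e+01] yaw -5.9 [644. -44.] [723. -24.]
Lfl 97 [ 9.08000e-01 -4.20000e-01  6.19860e+02  1.13643e+02] yaw -24.8 [593. 101.] [649. 132.]
Rfl 96 [ 9.81000e-01  1.95000e-01  6.04552e+02 -3.29870e+01] yaw 11.2 [574. -47.] [636. -24.]
balm top cap [[ 0.5251 -0.0779  0.065 ]] 25
balm side [ 0.5269 -0.0732  0.0562] 70
plate [662.  37.] [655.  -9.] [667.  81.]
305 [ 0.518 -0.081  0.026] [[ 0.517 -0.081  0.035]]
320 [ 0.554 -0.125  0.023] [[ 0.552 -0.124  0.035]]
340 [0.387 0.01  1.103] [[ 0.526 -0.18   0.035]]
360 [ 0.546 -0.241  0.021] [[ 0.544 -0.238  0.035]]
380 [ 0.542 -0.296  0.032] [[ 0.542 -0.295  0.035]]
390 [ 0.541 -0.323  0.037] [[ 0.542 -0.323  0.035]]
160 [ 0.663 -0.081  0.042]
180 [ 0.603 -0.077  0.054]
195 [ 0.561 -0.074  0.048]
```

>>> play_rows(slide=[[0,0,0],[0,0,0],[0,0,0],[0,0,0],[0,0,0],[0,0,0],[0,0,0],[0,0,0]], twist=[[0,0,-0.134],[0,0,-0.134],[0,0,-0.134],[0,0,-0.134],[0,0,-0.134],[0,0,-0.134],[0,0,-0.134],[0,0,-0.134]], fingers=-0.08, force=10)

```text
t: 0.9
tool_pos: [0.2581, -0.5413, 0.218]
orientation: [-2.218, -2.223, -0.001]
force: [0.5, 0.9, -0.4]
opening: 0.0504
gripper_force: 0.0
```

>>> play_rows(slide=[[0.057,0.126,0],[0.057,0.126,0],[0.057,0.126,0],[0.057,0.126,0],[0.057,0.126,0],[0.057,0.126,0],[0,0,0.16],[0,0,0.16]], twist=[[0,0,0],[0,0,0],[0,0,0],[0,0,0],[0,0,0],[0,0,0],[0,0,0],[0,0,0]])

```text
t: 1.7
tool_pos: [0.4494, -0.4567, 0.139]
orientation: [2.22, 2.218, -0.0]
force: [-0.6, -1.3, -0.2]
opening: 0.0499
gripper_force: 0.0
```

>>> play_rows(slide=[[0,0,0.12],[0,0,0.12],[0,0,0.12],[0,0,0.1],[0,0,0.02],[0,0,0],[0,0,0],[0,0,0]], twist=[[0,0,0],[0,0,0],[0,0,0],[0,0,0],[0,0,0],[0,0,0],[0,0,0],[0,0,0]])

```text
t: 2.5
tool_pos: [0.4485, -0.458, 0.0208]
orientation: [2.223, 2.215, -0.0]
force: [-1.4, -0.4, 0.2]
opening: 0.0499
gripper_force: 0.0
```

>>> play_rows(slide=[[0.03,0,0.024],[0.03,0,0],[0.03,0,0],[0.03,0,0],[0.03,0,0],[0.03,0,0],[0.03,0,0],[0.03,0,0]], twist=[[0,0,0],[0,0,0],[0,0,0],[0,0,0],[0,0,0],[0,0,0],[0,0,0],[0,0,0]])

```text
t: 3.3
tool_pos: [0.4478, -0.3963, 0.0128]
orientation: [2.225, 2.217, -0.0]
force: [-0.1, -1.7, 0.3]
opening: 0.0502
gripper_force: 0.8
```

```bash
cat > look.py <<'E'
from h import *
import sys
# carton pose from top camera: its top face by depth, height 0.033
def carton(f=None):
    im,d,c=shot('top',f); v,u=np.mgrid[0:420,0:560]
    P=world(c,np.c_[u.ravel(),v.ravel()],d.ravel()).reshape(420,560,3); H=P[:,:,2]
    m=((H>.026)&(H<.040)&(P[:,:,0]>.39)&(P[:,:,0]<.68)&(P[:,:,1]>-.45)&(P[:,:,1]<.13)).astype(np.uint8)
    if len(sys.argv)>2: m&=(P[:,:,0]<float(sys.argv[2]))
    m=cv2.morphologyEx(m,cv2.MORPH_OPEN,np.ones((5,5),np.uint8))
    n,l,st,_=cv2.connectedComponentsWithStats(m); k=1+st[1:,4].argmax(); vv,uu=np.nonzero(l==k)
    W=plane(c,np.c_[uu,vv],.033)[:,:2]*1000; r=cv2.minAreaRect(W.astype(np.float32)); B=cv2.boxPoints(r)
    e=B[1]-B[0]; g=B[2]-B[1]; s=e if np.linalg.norm(e)>np.linalg.norm(g) else g; s=s*np.sign(s[1])
    print('carton',np.round(r[0],1),np.round(r[1],1),'yaw',np.degrees(np.arctan2(-s[0],s[1])).round(1),len(vv)); print(np.round(B).tolist())
s=robot.read_state(); print(s['t'],np.round(s['tool_pos'],4),np.round(s['orientation'],3),np.round(s['force'],1))
carton(sys.argv[1] if len(sys.argv)>1 and sys.argv[1]!='-' else None)
E
python3 look.py
```

```text
3.3 [ 0.4478 -0.3963  0.0128] [ 2.225  2.217 -0.   ] [-0.1 -1.7  0.3]
carton [ 445.9 -319.2] [120.9  85.6] yaw -9.5 1262
[[394.0, -372.0], [478.0, -386.0], [498.0, -267.0], [414.0, -252.0]]
```

>>> play_rows(slide=[[0.03,0.002,0],[0.03,0.002,0],[0.03,0.002,0],[0.03,0.002,0],[0.03,0.002,0],[0.03,0.002,0],[0.03,0.002,0],[0.03,0.002,0]], twist=[[0,0,0],[0,0,0],[0,0,0],[0,0,0],[0,0,0],[0,0,0],[0,0,0],[0,0,0]])

```text
t: 4.15
tool_pos: [0.452, -0.3363, 0.0128]
orientation: [2.225, 2.217, -0.0]
force: [-0.2, -2.8, 2.4]
opening: 0.05
gripper_force: 1.5
```

```bash
python3 look.py
```

```text
4.15 [ 0.452  -0.3363  0.0128] [ 2.225  2.217 -0.   ] [-0.2 -2.8  2.4]
carton [ 440.7 -265.2] [ 81.7 119.7] yaw 0.4 1222
[[399.0, -206.0], [400.0, -325.0], [482.0, -325.0], [481.0, -205.0]]
```

>>> play_rows(slide=[[0.03,0.006,0],[0.03,0.006,0],[0.03,0.006,0],[0.03,0.006,0],[0.03,0.006,0],[0.03,0.006,0],[0.03,0.006,0],[0.03,0.006,0]], twist=[[0,0,0],[0,0,0],[0,0,0],[0,0,0],[0,0,0],[0,0,0],[0,0,0],[0,0,0]])

```text
t: 5.0
tool_pos: [0.4642, -0.2761, 0.0126]
orientation: [-2.225, -2.218, -0.0]
force: [0.0, -3.2, 1.0]
opening: 0.05
gripper_force: 1.1
```

```bash
python3 look.py top1.png
```

```text
5.0 [ 0.4642 -0.2761  0.0126] [-2.225 -2.218 -0.   ] [ 0.  -3.2  1. ]
carton [ 452.2 -203.8] [116.6  84.9] yaw -0.7 1173
[[409.0, -262.0], [494.0, -263.0], [495.0, -146.0], [410.0, -145.0]]
```

View pics/top1.png

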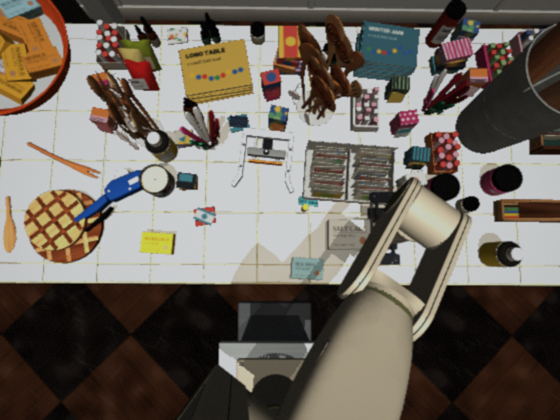

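The carton now lies straight at about (350,235), heading for the middle of the gap between the balm (307,204) and the blue box (307,267). I'll recentre the fingers behind it and keep pushing.

>>> play_rows(slide=[[-0.024,0,0],[0,-0.048,0],[0.024,0,0],[0.03,0,0],[0.03,0,0],[0.03,0,0],[0.03,0,0],[0.03,0,0]], twist=[[0,0,0],[0,0,0],[0,0,0],[0,0,0],[0,0,0],[0,0,0],[0,0,0],[0,0,0]])

```text
t: 5.85
tool_pos: [0.4523, -0.2385, 0.0127]
orientation: [2.225, 2.218, 0.0]
force: [-1.1, -1.6, -0.5]
opening: 0.0499
gripper_force: 0.7
```

```bash
python3 look.py
```

```text
5.85 [ 0.4523 -0.2385  0.0127] [2.225 2.218 0.   ] [-1.1 -1.6 -0.5]
carton [ 454.2 -165.5] [ 81.9 114.4] yaw 0.3 1126
[[413.0, -108.0], [414.0, -223.0], [495.0, -222.0], [495.0, -108.0]]
```

>>> play_rows(slide=[[0.03,0,0],[0.03,0,0],[0.03,0,0],[0.03,0,0],[0.03,0,0],[0.03,0,0],[0.03,0,0],[0.03,0,0]], twist=[[0,0,0],[0,0,0],[0,0,0],[0,0,0],[0,0,0],[0,0,0],[0,0,0],[0,0,0]])

```text
t: 6.7
tool_pos: [0.4526, -0.1788, 0.0128]
orientation: [2.225, 2.217, 0.0]
force: [0.5, -2.6, 1.8]
opening: 0.0504
gripper_force: 1.5
```

```bash
python3 look.py
```

```text
6.7 [ 0.4526 -0.1788  0.0128] [2.225 2.217 0.   ] [ 0.5 -2.6  1.8]
carton [ 453.8 -100.6] [ 81.8 102.7] yaw 0.3 989
[[413.0, -49.0], [413.0, -152.0], [495.0, -152.0], [494.0, -49.0]]
```

>>> play_rows(slide=[[0.032,0,0],[0.032,0,0],[0.032,0,0],[0.032,0,0],[0.032,0,0],[0.032,0,0],[0.032,0,0],[0.032,0,0]], twist=[[0,0,0],[0,0,0],[0,0,0],[0,0,0],[0,0,0],[0,0,0],[0,0,0],[0,0,0]])

```text
t: 7.55
tool_pos: [0.4526, -0.1146, 0.0126]
orientation: [-2.225, -2.218, 0.0]
force: [0.4, -2.4, 0.6]
opening: 0.0503
gripper_force: 1.3
```

```bash
python3 look.py top2.png
```

```text
7.55 [ 0.4526 -0.1146  0.0126] [-2.225 -2.218  0.   ] [ 0.4 -2.4  0.6]
carton [455.8 -24.8] [80.  86.7] yaw 86.6 787
[[410.0, -62.0], [497.0, -67.0], [501.0, 13.0], [415.0, 18.0]]
```

View pics/top2.png

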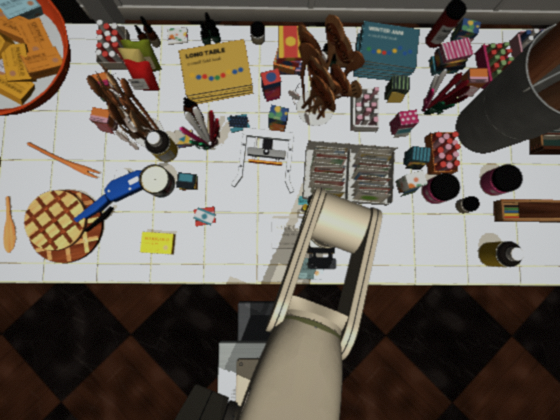

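The carton is partly hidden under the wrist at about (285,240). The blue box is also hidden. The path is still straight, so I'll finish the sideways push.

>>> play_rows(slide=[[0.0265,0,0],[0.0265,0,0],[0.0265,0,0],[0.0265,0,0],[0.0265,0,0],[0.0265,0,0],[0.0265,0,0],[0.0265,0,0]], twist=[[0,0,0],[0,0,0],[0,0,0],[0,0,0],[0,0,0],[0,0,0],[0,0,0],[0,0,0]])

```text
t: 8.4
tool_pos: [0.4528, -0.0617, 0.0126]
orientation: [-2.225, -2.218, 0.0]
force: [-0.3, -0.9, -1.1]
opening: 0.0505
gripper_force: 0.7
```

>>> play_rows(slide=[[0.0265,0,0],[0.0265,0,0],[0.0265,0,0],[0.0265,0,0],[0.0265,0,0],[0.0265,0,0],[0.0265,0,0],[0.0265,0,0]], twist=[[0,0,0],[0,0,0],[0,0,0],[0,0,0],[0,0,0],[0,0,0],[0,0,0],[0,0,0]])

```text
t: 9.2
tool_pos: [0.453, -0.0087, 0.0127]
orientation: [2.225, 2.218, -0.0]
force: [0.2, -1.2, -0.8]
opening: 0.05
gripper_force: 0.7
```

```bash
python3 look.py
```

```text
9.2 [ 0.453  -0.0087  0.0127] [ 2.225  2.218 -0.   ] [ 0.2 -1.2 -0.8]
carton [455.3 104.2] [81.9 31.1] yaw -89.1 296
[[414.0, 119.0], [415.0, 88.0], [496.0, 89.0], [496.0, 120.0]]
```

>>> play_rows(slide=[[-0.05,0,0],[0,0,-0.15],[0,0,-0.15],[0,0,-0.15],[0,0,0],[0,0,0],[0,0,0],[0,0,0]], twist=[[0,0,0],[0,0,0],[0,0,0],[0,0,0],[0,0,0.134],[0,0,0.134],[0,0,0.134],[0,0,0.134]])

```text
t: 10.05
tool_pos: [0.4531, -0.0227, 0.1254]
orientation: [2.757, 1.506, 0.001]
force: [0.3, 0.8, 0.1]
opening: 0.0501
gripper_force: 0.0
```

>>> play_rows(slide=[[0,0,0],[0,0,0],[0,0,0],[0,0,0],[0,0,0],[0,0,0],[0,0,0],[0,0,0]], twist=[[0,0,0.134],[0,0,0.134],[0,0,0.134],[0,0,0.134],[0,0,0.134],[0,0,0.134],[0,0,0.134],[0,0,0.134]])

```text
t: 10.85
tool_pos: [0.453, -0.0227, 0.1252]
orientation: [3.136, -0.193, 0.0]
force: [0.4, 0.5, -0.3]
opening: 0.05
gripper_force: 0.0
```

>>> play_rows(slide=[[-0.09,-0.08,0],[-0.09,-0.08,0],[-0.09,-0.08,0],[-0.096,-0.08,0],[0,0,0],[0,0,0],[0,0,0],[0,0,0]], twist=[[0,0,0],[0,0,0],[0,0,0],[0,0,0],[0,0,0],[0,0,0],[0,0,0],[0,0,0]])

```text
t: 11.65
tool_pos: [0.372, 0.0675, 0.1253]
orientation: [3.136, -0.185, 0.0]
force: [-0.9, 0.2, 0.4]
opening: 0.0501
gripper_force: 0.0
```

```bash
python3 look.py top3.png; python3 - <<'E'
from h import *
shot('side','side3.png'); shot('wrist','wrist3.png')
a,b=cv2.imread('pics/top3.png'),cv2.imread('pics/wrist3.png')
cv2.imwrite('pics/c3.png',cv2.resize(np.vstack([np.hstack([a,b]),np.hstack([cv2.imread('pics/side3.png'),a*0])]),(800,600)))
E
```

```text
11.65 [0.372  0.0675 0.1253] [ 3.136 -0.185  0.   ] [-0.9  0.2  0.4]
carton [469.5  62.2] [ 53.7 116. ] yaw 0.4 759
[[442.0, 120.0], [443.0, 4.0], [497.0, 4.0], [496.0, 120.0]]
```

View pics/c3.png

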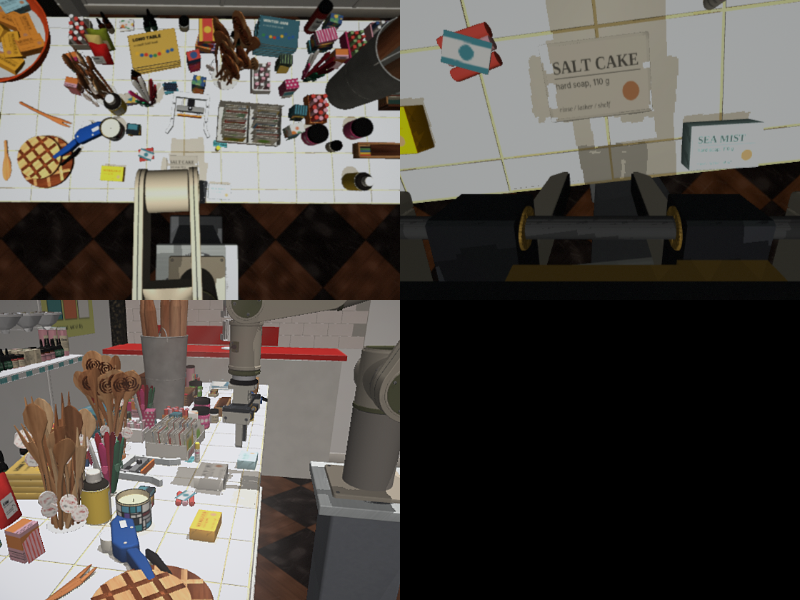

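The wrist view shows the carton square ahead at about (600,75). The blue box at (720,140) is untouched and the balm is still standing in the side view. I'll go down behind the carton and push along the jig axis.

>>> play_rows(slide=[[0,0,0.12],[0,0,0.12],[0,0,0.12],[0,0,0.07],[0,0,0.02],[0,0,0],[0.03,0,0],[0.03,0,0]], twist=[[0,0,0],[0,0,0],[0,0,0],[0,0,0],[0,0,0],[0,0,0],[0,0,0],[0,0,0]])

```text
t: 12.6
tool_pos: [0.3883, 0.0665, 0.0141]
orientation: [-3.136, 0.183, -0.005]
force: [0.3, 0.4, 0.2]
opening: 0.0503
gripper_force: 0.0
```

>>> play_rows(slide=[[0.03,0,0],[0.03,0,0],[0.024,0,0],[0.024,0,0],[0.024,0,0],[0.024,0,0],[0.024,0,0],[0.024,0,0]], twist=[[0,0,0],[0,0,0],[0,0,0],[0,0,0],[0,0,0],[0,0,0],[0,0,0],[0,0,0]])

```text
t: 13.4
tool_pos: [0.4374, 0.0605, 0.0125]
orientation: [3.136, -0.183, -0.0]
force: [-1.3, 0.4, -0.9]
opening: 0.0501
gripper_force: 1.0
```

```bash
python3 look.py
```

```text
13.4 [0.4374 0.0605 0.0125] [ 3.136 -0.183 -0.   ] [-1.3  0.4 -0.9]Traceback (most recent call last):
  File "look.py", line 15, in <module>
    carton(sys.argv[1] if len(sys.argv)>1 and sys.argv[1]!='-' else None)
    ~~~~~~^^^^^^^^^^^^^^^^^^^^^^^^^^^^^^^^^^^^^^^^^^^^^^^^^^^^^^^^^^^^^^^
  File "look.py", line 10, in carton
    n,l,st,_=cv2.connectedComponentsWithStats(m); k=1+st[1:,4].argmax(); vv,uu=np.nonzero(l==k)
                                                      ~~~~~~~~~~~~~~~^^
ValueError: attempt to get argmax of an empty sequence
```

```bash
cat > wl.py <<'E'
from h import *
import sys
s=robot.read_state(); print(round(s['t'],2),np.round(s['tool_pos'],4),np.round(s['force'],1))
def P(n,f=None):
    im,d,c=shot(n,f); v,u=np.nonzero(d>0); return world(c,np.c_[u,v],d[v,u]),im
for n in('wrist','side'):
    W,im=P(n,n+sys.argv[1]+'.png'); x,y,z=W.T; x0=s['tool_pos'][0]
    m=(z>.028)&(z<.038)&(x>x0+.002)&(x<x0+.115)&(y>-.02)&(y<.15)
    if m.sum()>50:
        q=W[m][:,:2]*1000; r=cv2.minAreaRect(q.astype(np.float32)); print(n,m.sum(),W[m][:,2].mean().round(4),np.round(r[0],1),np.round(r[1],1),round(r[2],1)); print(np.round(cv2.boxPoints(r),1).tolist())
a=[cv2.imread(f'pics/{n}{sys.argv[1]}.png') for n in('wrist','side')]
b=cv2.resize(a[1][150:360,100:380],(560,420))
cv2.imwrite('pics/w%s.png'%sys.argv[1],cv2.resize(np.hstack([a[0],b]),(800,300)))
E
python3 wl.py 4
```

```text
13.45 [0.4384 0.0604 0.0128] [-0.6  0.2 -0.5]
wrist 44062 0.0334 [484.   53.8] [120.2  93.4] 83.2
[[430.6000061035156, -0.30000001192092896], [523.2999877929688, -11.300000190734863], [537.4000244140625, 108.0], [444.70001220703125, 119.0]]
side 851 0.0327 [484.1  55.7] [126.4  96.5] 83.9
[[429.5, -2.0999999046325684], [525.5, -12.300000190734863], [538.7999877929688, 113.4000015258789], [442.79998779296875, 123.5999984741211]]
```

View pics/w4.png

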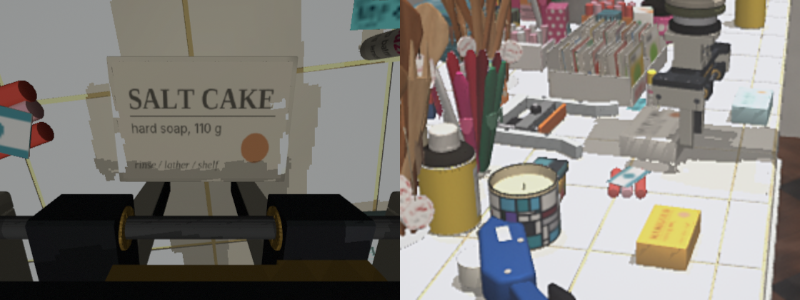

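The wrist view shows the carton square to the fingers, yaw −6.7°, about 2 mm right of the jig axis. The balm at its upper right edge (380,45) is standing clear. Pushing on.

>>> play_rows(slide=[[0.024,-0.001,0],[0.024,-0.001,0],[0.024,-0.001,0],[0.024,-0.001,0],[0.024,-0.001,0],[0.024,-0.001,0],[0.024,-0.001,0],[0.024,-0.001,0]], twist=[[0,0,0],[0,0,0],[0,0,0],[0,0,0],[0,0,0],[0,0,0],[0,0,0],[0,0,0]])

```text
t: 14.35
tool_pos: [0.4853, 0.057, 0.0126]
orientation: [3.136, -0.183, -0.0]
force: [-1.7, 1.2, -1.7]
opening: 0.0501
gripper_force: 0.7
```

```bash
python3 wl.py 5
```

```text
14.35 [0.4853 0.057  0.0126] [-1.7  1.2 -1.7]
wrist 44167 0.0334 [531.   50.2] [120.4  93.4] 83.3
[[477.6000061035156, -4.099999904632568], [570.4000244140625, -15.0], [584.4000244140625, 104.5999984741211], [491.6000061035156, 115.5]]
side 828 0.0326 [530.8  52.8] [124.7  99.1] 81.9
[[473.0, -2.0], [571.0999755859375, -15.899999618530273], [588.5999755859375, 107.5], [490.5, 121.4000015258789]]
```

View pics/wrist5.png

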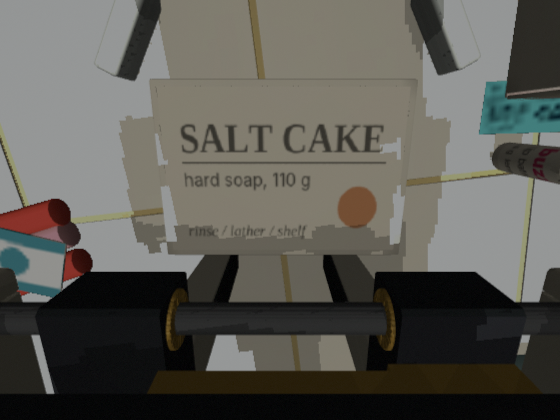

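The flares are visible at (130,40) and (445,35), with the carton between them. I'll measure them in the same frame to find the lateral offset.

```bash
cat > fl.py <<'E'
from h import *
im,d,c=shot('wrist'); v,u=np.nonzero(d>0); W=world(c,np.c_[u,v],d[v,u])*1000
a=np.radians(-6.7); ex=np.array([np.cos(a),np.sin(a)]); ey=np.array([-ex[1],ex[0]])
m=(W[:,2]>15)&(W[:,2]<27)&(W[:,0]>540); s=W[m][:,:2]@ex; t=W[m][:,:2]@ey
k=(W[:,2]>29)&(W[:,2]<37)&(W[:,0]>robot.read_state()['tool_pos'][0]*1000+12)&(abs(W[:,1]-50)<80); sc=W[k][:,:2]@ex; tc=W[k][:,:2]@ey
f=tc[(sc<np.percentile(sc,99)-10)&(sc>np.percentile(sc,99)-60)]
print('carton front',np.percentile(sc,99.5).round(1),'t',np.percentile(f,[.5,99.5]).round(1),'mid',np.percentile(f,[.5,99.5]).mean().round(1))
for b in range(540,720,8):
    q=t[(s>=b)&(s<b+8)]; mid=(tc.min()+tc.max())/2; L=q[q>mid+45]; R=q[q<mid-45]
    if len(L)>20 and len(R)>20: l=np.percentile(L,2); r=np.percentile(R,98); print(b+4,'inner L',l.round(1),'R',r.round(1),'gap',(l-r).round(1),'mid',((l+r)/2).round(1))
E
python3 fl.py
```

```text
carton front 568.6 t [ 53.1 170.9] mid 112.0
568 inner L 190.3 R -7.0 gap 197.3 mid 91.6
576 inner L 186.7 R 32.4 gap 154.3 mid 109.5
584 inner L 182.5 R 36.7 gap 145.8 mid 109.6
592 inner L 178.4 R 41.4 gap 137.0 mid 109.9
600 inner L 174.3 R 46.0 gap 128.3 mid 110.1
```

>>> play_rows(slide=[[0.02,0.001,0],[0.02,0.001,0],[0.02,0.001,0],[0.02,0.001,0],[0.02,0.001,0],[0.02,0.001,0],[0.02,0.001,0],[0.02,0.001,0]], twist=[[0,0,0],[0,0,0],[0,0,0],[0,0,0],[0,0,0],[0,0,0],[0,0,0],[0,0,0]])

```text
t: 15.3
tool_pos: [0.5247, 0.0503, 0.0126]
orientation: [3.136, -0.183, -0.0]
force: [-2.8, 0.9, 0.6]
opening: 0.0502
gripper_force: 1.3
```

```bash
python3 fl.py; python3 wl.py 6
```

```text
carton front 607.8 t [ 51.1 169. ] mid 110.0
576 inner L 186.7 R 32.3 gap 154.4 mid 109.5
584 inner L 182.7 R 36.7 gap 146.0 mid 109.7
592 inner L 178.5 R 41.2 gap 137.3 mid 109.8
600 inner L 175.2 R 44.7 gap 130.4 mid 110.0
608 inner L 173.9 R 47.7 gap 126.2 mid 110.8
616 inner L 173.7 R 48.1 gap 125.6 mid 110.9
624 inner L 173.8 R 48.3 gap 125.5 mid 111.0
632 inner L 173.8 R 48.5 gap 125.4 mid 111.2
640 inner L 174.0 R 48.6 gap 125.4 mid 111.3
15.35 [0.5256 0.0502 0.0128] [ 0.3 -0.2 -0.3]
wrist 44005 0.0334 [571.4  43.6] [120.   93.2] 83.5
[[518.2999877929688, -10.699999809265137], [610.9000244140625, -21.299999237060547], [624.5999755859375, 97.9000015258789], [532.0, 108.5]]
side 774 0.0326 [571.9  45.4] [123.3  97.7] 84.1
[[517.0, -11.0], [614.2000122070312, -21.0], [626.7999877929688, 101.69999694824219], [529.7000122070312, 111.69999694824219]]
```

View pics/wrist6.png

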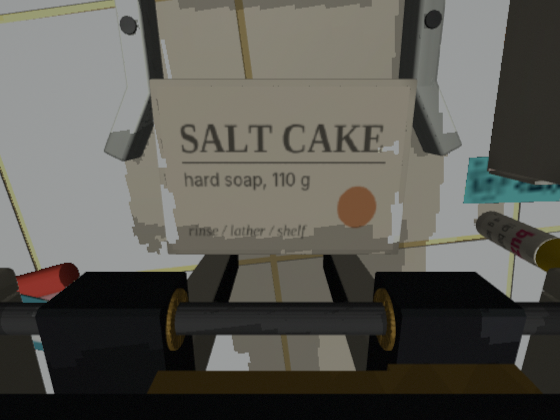

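The carton front is entering the rails at (155–415,80), about 1 mm right of centre and 0.7° clockwise. I'll correct slightly and advance.

>>> play_rows(slide=[[0.016,-0.001,0],[0.016,-0.001,0],[0.016,-0.001,0],[0.016,-0.001,0],[0.016,0,0],[0.016,0,0],[0.012,0,0],[0.012,0,0]], twist=[[0,0,-0.004],[0,0,-0.004],[0,0,-0.003],[0,0,0],[0,0,0],[0,0,0],[0,0,0],[0,0,0]])

```text
t: 16.25
tool_pos: [0.5545, 0.0482, 0.0126]
orientation: [-3.137, 0.165, 0.0]
force: [-2.0, -0.7, -0.1]
opening: 0.0504
gripper_force: 1.2
```

```bash
python3 fl.py; python3 wl.py 7
```

```text
carton front 637.5 t [ 53.  170.9] mid 111.9
576 inner L 186.8 R 32.3 gap 154.5 mid 109.6
584 inner L 182.8 R 36.5 gap 146.3 mid 109.7
592 inner L 178.6 R 41.2 gap 137.4 mid 109.9
600 inner L 176.3 R 45.2 gap 131.1 mid 110.8
608 inner L 176.0 R 47.0 gap 129.0 mid 111.5
616 inner L 176.2 R 47.4 gap 128.8 mid 111.8
624 inner L 176.4 R 47.4 gap 129.0 mid 111.9
632 inner L 176.3 R 47.5 gap 128.7 mid 111.9
640 inner L 174.1 R 48.6 gap 125.5 mid 111.4
648 inner L 157.6 R 65.1 gap 92.5 mid 111.4
656 inner L 157.7 R 66.4 gap 91.3 mid 112.0
664 inner L 174.5 R 49.0 gap 125.5 mid 111.8
672 inner L 157.4 R 65.8 gap 91.6 mid 111.6
16.3 [0.555  0.0481 0.0127] [ 0.1  0.2 -0.7]
wrist 43988 0.0334 [600.7  42. ] [120.2  93.5] 84.0
[[547.9000244140625, -12.800000190734863], [640.7999877929688, -22.600000381469727], [653.5, 96.9000015258789], [560.5, 106.69999694824219]]
side 755 0.0327 [602.2  44.9] [122.7  95.5] 85.6
[[549.7999877929688, -12.600000381469727], [645.0999755859375, -19.899999618530273], [654.5, 102.4000015258789], [559.2999877929688, 109.69999694824219]]
```

View pics/w7.png

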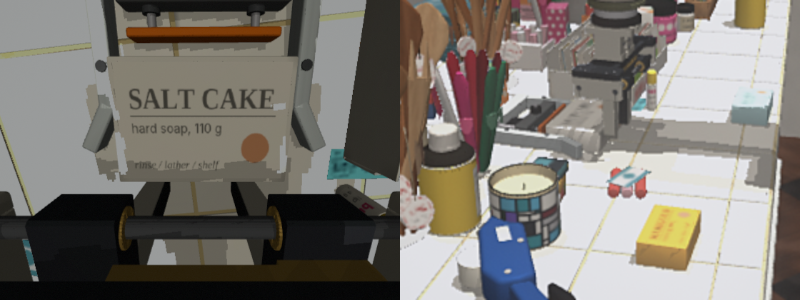

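The orange plate is visible at (205,33), just ahead of the carton front (205,57), and everything is upright and clear. I'll measure the plate's rest position so I can track how far it goes in.

```bash
cat > pl.py <<'E'
from h import *
s=robot.read_state(); a=np.radians(-6.0); ex=np.array([np.cos(a),np.sin(a)]); ey=np.array([-ex[1],ex[0]])
print('t',round(s['t'],2),'tcp s',(np.array(s['tool_pos'][:2])@ex*1000).round(2),'t',(np.array(s['tool_pos'][:2])@ey*1000).round(2),'z',round(s['tool_pos'][2],4),'force s',(np.array(s['force'][:2])@ex).round(2),'lat',(np.array(s['force'][:2])@ey).round(2))
im,d,c=shot('wrist'); h=cv2.cvtColor(im,cv2.COLOR_RGB2HSV); m=(cv2.inRange(h,(4,170,60),(18,255,255))>0)&(d>0); m[110:]=False
v,u=np.nonzero(m); W=world(c,np.c_[u,v],d[v,u])*1000; k=(W[:,2]>22)&(W[:,2]<28); S=W[k][:,:2]@ex
print('plate top n',k.sum(),'s',np.percentile(S,[3,50,97]).round(1),'z',W[k][:,2].mean().round(1))
v,u=np.nonzero(d>0); W=world(c,np.c_[u,v],d[v,u])*1000; S=W[:,:2]@ex; T=W[:,:2]@ey
k=(W[:,2]>30)&(W[:,2]<36)&(S<np.array(s['tool_pos'][:2])@ex*1000+110)&(S>np.array(s['tool_pos'][:2])@ex*1000+60)
ed=[np.percentile(S[k&(abs(T-t)<4)],99.5) for t in (65,85,105,125,145)] ; print('carton front',np.round(ed,1))
g=(W[:,2]>15)&(abs(T-104)<20)&(S>np.median(S[k])); 
E
sed -i '$d' pl.py; python3 pl.py
```

```text
t 16.4 tcp s 546.79 t 105.85 z 0.0128 force s -0.34 lat -0.39
plate top n 2904 s [652.6 655.2 657.9] z 24.5
carton front [639.3 639.4 639.4 639.4 639.4]
```

>>> play_rows(slide=[[0.008,0,0],[0.008,0,0],[0.008,0,0],[0.006,0,0],[0.006,0,0],[0.004,0,0],[0,0,0],[0,0,0]], twist=[[0,0,0],[0,0,0],[0,0,0],[0,0,0],[0,0,0],[0,0,0],[0,0,0],[0,0,0]])

```text
t: 17.25
tool_pos: [0.5645, 0.0471, 0.0126]
orientation: [3.137, -0.165, 0.001]
force: [-1.1, 0.3, 1.4]
opening: 0.05
gripper_force: 0.6
```

```bash
python3 pl.py
```

```text
t 17.25 tcp s 556.44 t 105.86 z 0.0126 force s -1.1 lat 0.21
plate top n 2764 s [652.6 655.2 657.9] z 24.5
carton front [649.  649.  649.  649.  649.1]
```

>>> play_rows(slide=[[0.004,0,0],[0.004,0,0],[0.004,0,0],[0.004,0,0],[0,0,0],[0,0,0],[0,0,0],[0,0,0]], twist=[[0,0,0],[0,0,0],[0,0,0],[0,0,0],[0,0,0],[0,0,0],[0,0,0],[0,0,0]])

```text
t: 18.1
tool_pos: [0.5681, 0.0467, 0.0126]
orientation: [3.137, -0.165, -0.0]
force: [-4.6, 0.7, 1.7]
opening: 0.0501
gripper_force: 1.9
```

```bash
python3 pl.py
```

```text
t 18.1 tcp s 560.14 t 105.84 z 0.0126 force s -4.62 lat 0.23
plate top n 2197 s [654.5 656.6 658.8] z 24.5
carton front [652.7 652.7 652.7 652.7 652.7]
```

>>> play_rows(slide=[[0.004,0,0],[0.004,0,0],[0,0,0],[0,0,0],[0,0,0],[0,0,0],[0,0,0],[0,0,0]], twist=[[0,0,0],[0,0,0],[0,0,0],[0,0,0],[0,0,0],[0,0,0],[0,0,0],[0,0,0]])

```text
t: 18.95
tool_pos: [0.5695, 0.0466, 0.0126]
orientation: [3.137, -0.165, -0.002]
force: [-7.2, 0.1, 5.7]
opening: 0.0505
gripper_force: 3.6
```

```bash
python3 pl.py
```

```text
t 18.95 tcp s 561.51 t 105.83 z 0.0126 force s -7.21 lat -0.69
plate top n 2226 s [655.8 657.9 660.1] z 24.5
carton front [654.1 654.1 654.1 654.2 654.1]
```

>>> play_rows(slide=[[0.004,0,0],[0.004,0,0],[0.004,0,0],[0.0025,0,0],[0,0,0],[0,0,0],[0,0,0],[0,0,0]], twist=[[0,0,0],[0,0,0],[0,0,0],[0,0,0],[0,0,0],[0,0,0],[0,0,0],[0,0,0]])

```text
t: 19.8
tool_pos: [0.5717, 0.0463, 0.0125]
orientation: [3.137, -0.164, -0.007]
force: [-15.4, 1.4, 12.6]
opening: 0.0505
gripper_force: 7.3
```

```bash
python3 pl.py
```

```text
t 19.8 tcp s 563.76 t 105.8 z 0.0125 force s -15.44 lat -0.25
plate top n 2271 s [657.7 659.9 662.2] z 24.5
carton front [656.4 656.4 656.4 656.4 656.4]
```

>>> play_rows(slide=[[0.003,0,0],[0,0,0],[0,0,0],[0,0,0],[0,0,0],[0,0,0],[0,0,0],[0,0,0]], twist=[[0,0,0],[0,0,0],[0,0,0],[0,0,0],[0,0,0],[0,0,0],[0,0,0],[0,0,0]])

```text
t: 20.65
tool_pos: [0.5723, 0.0463, 0.0125]
orientation: [3.137, -0.164, -0.008]
force: [-15.6, 1.3, 13.3]
opening: 0.0503
gripper_force: 7.9
```

>>> play_rows(slide=[[0,0,0],[0,0,0],[0,0,0],[0,0,0],[0,0,0],[0,0,0],[0,0,0],[0,0,0]], twist=[[0,0,0],[0,0,0],[0,0,0],[0,0,0],[0,0,0],[0,0,0],[0,0,0],[0,0,0]])

```text
t: 21.45
tool_pos: [0.5722, 0.0462, 0.0125]
orientation: [3.137, -0.164, -0.008]
force: [-15.5, 1.4, 12.8]
opening: 0.05
gripper_force: 7.9
```

```bash
python3 pl.py
```

```text
t 21.45 tcp s 564.27 t 105.78 z 0.0125 force s -15.61 lat -0.26
plate top n 2256 s [658.2 660.4 662.6] z 24.5
carton front [656.8 656.8 656.9 656.9 656.9]
```

The plate was held at about 4.7 mm for over 1.5 s. I'll back off slowly so the carton follows the spring and doesn't bounce.

>>> play_rows(slide=[[-0.003,0,0],[-0.003,0,0],[-0.003,0,0],[-0.003,0,0],[-0.003,0,0],[-0.003,0,0],[-0.003,0,0],[-0.003,0,0]], twist=[[0,0,0],[0,0,0],[0,0,0],[0,0,0],[0,0,0],[0,0,0],[0,0,0],[0,0,0]])

```text
t: 22.3
tool_pos: [0.569, 0.0467, 0.0128]
orientation: [-3.137, 0.165, -0.001]
force: [-0.7, -0.1, -0.4]
opening: 0.0506
gripper_force: 0.3
```

```bash
python3 pl.py
```

```text
t 22.3 tcp s 560.97 t 105.92 z 0.0128 force s -0.73 lat -0.17
plate top n 2190 s [655.3 657.4 659.6] z 24.5
carton front [653.9 653.4 653.5 653.6 653.6]
```

>>> play_rows(slide=[[-0.003,0,0],[-0.003,0,0],[-0.003,0,0],[-0.003,0,0],[-0.004,0,0],[-0.004,0,0],[-0.008,0,0],[-0.016,0,0]], twist=[[0,0,0],[0,0,0],[0,0,0],[0,0,0],[0,0,0],[0,0,0],[0,0,0],[0,0,0]])

```text
t: 23.15
tool_pos: [0.5576, 0.0478, 0.0127]
orientation: [-3.137, 0.165, -0.0]
force: [0.3, 1.0, 0.1]
opening: 0.051
gripper_force: 0.0
```

>>> play_rows(slide=[[-0.05,0,0],[-0.05,0,0],[-0.05,0,0],[0,0,-0.15],[0,0,-0.15],[0,0,-0.15],[0,0,0],[0,0,0]], twist=[[0,0,0],[0,0,0],[0,0,0],[0,0,0],[0,0,0],[0,0,0],[0,0,0],[0,0,0]])

```text
t: 23.95
tool_pos: [0.5211, 0.0518, 0.1264]
orientation: [-3.137, 0.165, -0.004]
force: [0.4, 0.2, -0.3]
opening: 0.0495
gripper_force: 0.0
```

```bash
python3 - <<'E'
from h import *
s=robot.read_state(); print(s['t'],np.round(s['tool_pos'],4))
a=np.radians(-6.0); ex=np.array([np.cos(a),np.sin(a)]); ey=np.array([-ex[1],ex[0]])
im,d,c=shot('wrist','wrist9.png'); v,u=np.nonzero(d>0); W=world(c,np.c_[u,v],d[v,u])*1000; S=W[:,:2]@ex; T=W[:,:2]@ey
k=(W[:,2]>29)&(W[:,2]<37)&(S>540)&(S<670)&(T>40)&(T<170)
r=cv2.minAreaRect(W[k][:,:2].astype(np.float32)); print('carton',np.round(r[0],1),np.round(r[1],1),round(r[2],2),'front',np.percentile(S[k],99.5).round(1))
h=cv2.cvtColor(im,cv2.COLOR_RGB2HSV); m=(cv2.inRange(h,(4,170,60),(18,255,255))>0)[v,u]&(W[:,2]>22)&(W[:,2]<28)&(S<675)&(S>645)
print('plate',m.sum(),np.percentile(S[m],[3,50,97]).round(1) if m.any() else '')
shot('side','side9.png'); shot('top','top9.png')
t=cv2.imread('pics/top9.png')[120:290,130:430]; w=cv2.imread('pics/wrist9.png')
cv2.imwrite('pics/c9.png',np.hstack([cv2.resize(w,(400,300)),cv2.resize(t,(400,300))]))
E
```

```text
23.95 [0.5211 0.0518 0.1264]
carton [618.7  39.7] [120.6  85.2] 83.84 front 653.0
plate 533 [656.1 657.6 659.2]
```

View pics/c9.png

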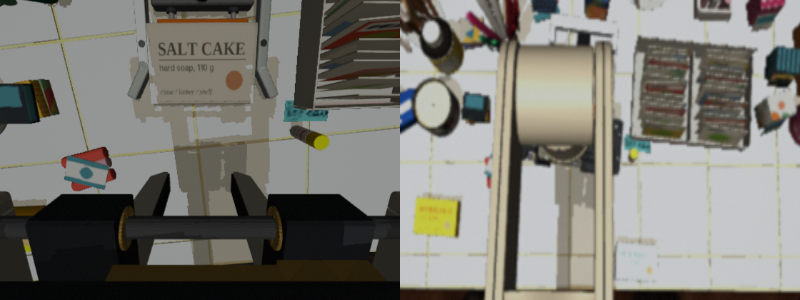

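The carton sits square between the rails at (200,60), touching the orange plate, which is still about 1.5 mm in. The balm, both boxes and the display are untouched, and the gripper is clear. Handing in.

```bash
python3 -c "
from plant import robot
print(robot.close_job())"
```

```text
the job is handed in; nothing more can be done
None
```

The job is handed in at 24 s: the carton is square in the jig and resting on the stop plate, which I pressed in about 4.7 mm and held for over 1.5 s; by the camera views, the display, both small boxes and the lip balm tube were left untouched.

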